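Evacuate the bell chamber with the hand vacuum pump

ROBOT

A 7-joint arm with a two-finger parallel gripper is mounted at the origin on the work surface. World frame = base frame: x ahead of the robot, y to its left, z up, the work surface at z = 0. Lengths are in m, angles in rad, forces in N, time in s.
With the tool pointing down it reaches from about 0.4 to 0.875 m from the base axis. Payload 19.3 kg.
Tool frame: the origin (TCP) lies on the centre line of the jaws, within the pads' length; the fingertips stand 14 mm ahead of it and the grasp point (between the pads) lies 5 mm behind it; y points along the fingers, x is the direction in which the jaws open and shut, and the axes are right-handed (so a half turn about y gives the same grasp; the last joint's range is limited). The gripper opens to 85 mm and grips with 20 to 120 N. Pads are 22 mm wide; open, the fingers measure 114 mm over their backs; the gripper's body (76 mm by 85 mm) begins 54 mm behind the grasp point. The pads swing forward as they close: fully open they stand 13 mm farther back than shut.
Start: joints at [-1.282, 0.521, -0.036, 1.599, 0.021, 1.021, -0.113], TCP at [0.219, 0.585, 0.245] pointing down, gripper open.
Joint ranges: [-2.91, 2.91], [-0.3, 2.13], [-1.5, 1.42], [0.17, 2.43], [-1.26, 4.41], [0.16, 1.93], [-2.52, 2.52]. Speed limits (rad/s): [1.89, 1.89, 2.39, 2.39, 3.01, 3.01, 3.01].

INTERFACE

Orientations are given as [roll, pitch, yaw] about the fixed x, y, z axes, in that order (R = Rz(yaw) Ry(pitch) Rx(roll)).
In Python, from workcell import monitor, grab_frame, workorder gives the robot as it stands.
- The arm moves only by the tool drive_tool, never from a script. Its argument "steps" is one flat list of numbers, 5 for each row, row after row: the finger opening in mm, from 0 to 85.4, then the shift along the world's x, y, z in mm, then the turn about the world's z in degrees. In form: [fingers, tx, ty, tz, twist, fingers, tx, ty, tz, twist, ...]. A call has exactly 5 rows; each row shifts and turns the commanded pose from where the row before left it; what a row does not reach is not made up. A row lasts 1/12 s, in which the tool goes at most 41.7 mm and 7.16 degrees, less where a joint would pass 70% of its speed; a pose out of reach is approached as far as the arm can. A call is refused whole if a number of a shift passes 41.7 or a number of a turn 7.16, either way. A call with a gripper value outside its range is refused whole. The fingers move at their own pace and stop on an object; "grip_force" is the grip in N (left out, the last holds). Time passes only in rows, so rows that do not move let the fingers close, or fill a call up. It gives the time, the measured TCP pose, the force and the opening at its end, in the units of the state.
- monitor.observe(): the state, without advancing time (a new reading comes with each control period).
- grab_frame(name): name is "scene" or "top" or "wrist"; returns a dict with "frame" (420x560x3 uint8, red, green, blue), "vertical_fov" (degrees; the focal length in pixels is half the picture's height over the tangent of half this angle, whatever the lens; pixels are square), "cx", "cy" (the principal point, pixels), "k1" (the pictures are not rectified: a ray, as slopes to the right and down, at radius r is drawn at 1 + k1 r^2 times it, then the intrinsics apply), "xyz" and "orientation" of the camera in the world. Camera axes: x right, y down, z forward; pixel columns grow to the right and rows downward; lengths in m; the calibration is good to about 2 mm. A picture is of the moment at which its call begins. There is no depth.
- workorder.job_done(): hands the job in, once; it reports no verdict.
The state is a dict: "clock": time; "qpos": joint angles; "qd": joint speeds; "joint_efforts": joint torques, N m; "position": TCP position; "tool_rot": TCP orientation; "force": force on the tool from outside, world axes, zero at the start; "moment": the same for the moment, N m; "grip_width": finger opening in m.
Only numpy, scipy, OpenCV 4.12 (cv2) and the standard library are available. Lean on these libraries where they do the work, as an engineer would, in place of code of your own. Each camera call takes 0.05 s, during which the arm holds its last target. There are 200 camera calls.

TASK

Without gripping or lifting anything, push the hand vacuum pump's vent lever round to its stop to close it, then press the pump's black plunger right down and let it spring back up, again and again, until the steel indicator pin stands fully out. Touch the pin with nothing, let the plunger come up at the end with the vent still closed, and leave the glassware and tools around the pump where they are.

Things in the scene. Friction and masses are not known exactly. Their poses are not given: they have to be found in the camera images.
- pump: fixed hand vacuum pump: white slab 130 mm in its x, y from -200 to 190 mm, top at z = 40 mm. At x = 0 on it: glass bell 100 mm wide, 153 mm high at y = 120; pump barrel 64 mm wide, with black plunger, y = 0; pin in a collar 28 mm wide, 60 mm high, y = -70; pivot of the vent lever, y = -125 mm. Origin: on the bench under the plunger's axis; z up; -x faces the robot, yaw up to 0.4 rad
- plunger_top (a point): middle of the top of the plunger's black head, a disc 52 mm wide and 12 mm thick; 132 mm above the bench when up, 108 mm when fully down
- plunger (a joint): stroke of the plunger, m: 0 up, 0.024 fully down. A spring returns it: it takes about 6 N at the top and 15 N at the bottom. With the vent closed each full stroke raises the pin by 4 to 12 mm, mostly 8 mm, during the press; short strokes raise it less
- pin_top (a point): top of the steel indicator pin (10 mm thick, with a flat head 16 mm wide and 4 mm thick): 4 mm above its collar, 64 mm above the bench when fully in, 44 mm above the collar, 104 mm above the bench when fully out, when a dark band round its foot shows
- pin (a joint): how far the pin is out, m: 0 fully in, 0.040 fully out; starts at 0 to 0.010. It stays where it is between strokes; once fully out, more strokes do no harm and do not move it
- vent_knob (a point): middle of the top of the upright black knob (16 mm thick; from 51 to 87 mm above the bench) at the end of the vent lever, 50 mm from its pivot. The flat steel lever under it lies at 51 to 57 mm above the bench
- vent_hinge (a point): point on the vent lever's upright pivot axis, level with the knob's top (87 mm above the bench)
- vent (a joint): angle of the vent lever, rad: 0 open, lever pointing to the pump's -x; it turns counterclockwise seen from above; 1.4 closed, against its stop, lever pointing nearly to the pump's -y. Starts at 0 to 0.25, stays where it is left and needs about 2 N at the knob. While it is near its open start, pumping does not move the pin
- vial_small: a bystander: glass vial 22 mm wide, 40 mm tall, standing on the pump's slab in front of the plunger's barrel, towards the bell; origin under its foot
- vial_tall: a bystander: glass vial 26 mm wide, 62 mm tall, on the bench before the pump; origin under its foot
- reagent_bottle: a bystander: brown bottle 60 mm wide, 125 mm tall, behind the pump; origin under its foot
- beaker: a bystander: glass cup 60 mm wide, 75 mm tall, behind the pump; origin under its foot
- dish: a bystander: clear flat dish 94 mm wide, 14 mm tall, on the bench before the pump; origin under its foot
- spatula: a bystander: steel spatula 160 mm long, lying on the bench before the pump; origin under its middle
- tube_rack: a bystander: grey block with capped tubes, 60 by 160 mm, 76 mm tall, to the robot's right of the pump; origin under its middle

How it is judged:
On the way, in this order (a step that is already met when the one before it is completed fails the run):
1. the vent lever is against its stop, the pin not yet pumped out (value of joint vent above 1.25 rad and value of joint pin below 0.015 m), for 0.1 s.
2. the pin is fully out (value of joint pin above 0.0375 m), for 0.1 s.
At the end, for the whole second after the job is handed in: the pin at least 37.5 mm out of its 40, the vent lever beyond 1.25 rad of its 1.4, the plunger back up within 3 mm, each bystander within 25 mm of where it stood (value of joint pin above 0.0375 m and value of joint vent above 1.25 rad and value of joint plunger below 0.003 m and distance of each of vial_small, vial_tall, reagent_bottle, beaker, dish, spatula, tube_rack from where it was at the start of the episode below 0.025 m); the robot touches nothing.
It fails at once if a bystander is shifted or lifted by more than 25 mm (distance of any of vial_small, vial_tall, reagent_bottle, beaker, dish, spatula, tube_rack from where it was at the start of the episode above 0.025 m).
It fails at once if a bystander is tipped over (angle between any of vial_small, vial_tall, reagent_bottle, beaker, dish, tube_rack's own z axis and vertical above 0.5 rad).
It fails at once if the robot touches the indicator pin (contact force between any of the fingers, the arm and pin above 0.5 N).
It also fails if it takes over 56 s, if anything falls off the work surface, if the arm or the gripper's body presses on something with over 40 N, if the wrist force passes 120 N, or if a joint passes its speed limit or range.

## Working session

There is one attempt and no reset: what is moved stays moved. The work goes in short steps, Python scripts to look and compute and a tool call to move; the robot and the scene stay as the last step left them, time stands still between calls to the robot, and variables do not carry over. Pictures are saved under pics/ and viewed, about 8 in all and at most 12, crops included, and the job is handed in when it is done.

Besides the shell and the picture viewer there is one more tool, called in YAML: its name, and indented under it one key for each argument. drive_tool: Moves the arm, as the interface text tells. Its arguments: {"type":"object","properties":{"steps":{"type":"array"},"grip_force":{"type":"number"}},"required":["steps"]}

```bash
mkdir -p pics
cat > h.py <<'E'
import numpy as np, cv2, json
from scipy.spatial.transform import Rotation as R
def cam(f):
    h=f["frame"].shape[0]; F=h/2/np.tan(np.radians(f["vertical_fov"])/2)
    return F, np.array(f["xyz"]), f["orientation"]
def rot(o):
    o=np.array(o); return o if o.shape==(3,3) else (R.from_euler('xyz',o).as_matrix() if o.size==3 else R.from_quat(o).as_matrix())
def proj(f,P):
    F,c,o=cam(f); p=(np.atleast_2d(P)-c)@rot(o); s=p[:,:2]/p[:,2:]
    s=s*(1+f["k1"]*(s**2).sum(1,keepdims=True)); return s*F+[f["cx"],f["cy"]]
def unproj(f,uv,z):
    F,c,o=cam(f); d=(np.array(uv,float)-[f["cx"],f["cy"]])/F; s=d.copy()
    for _ in range(20): s=d/(1+f["k1"]*(s@s))
    r=rot(o)@np.r_[s,1]; return c+r*(z-c[2])/r[2]
def save(f,n,s=1,crop=None):
    im=cv2.cvtColor(f["frame"],cv2.COLOR_RGB2BGR)
    if crop: im=im[crop[1]:crop[3],crop[0]:crop[2]]
    cv2.imwrite(n,cv2.resize(im,None,fx=s,fy=s,interpolation=cv2.INTER_CUBIC))
E
python3 - <<'E'
from h import *; from workcell import monitor,grab_frame
import pickle
for n in("scene","top"):
    f=grab_frame(n); pickle.dump(f,open(n+".pkl","wb")); save(f,f"pics/{n}0.png",1.42)
    print(n,{k:v for k,v in f.items() if k!="frame"})
print(monitor.observe())
E
```

```text
scene {'vertical_fov': 57.98741090743694, 'cx': 286.33309640643733, 'cy': 208.916663813245, 'k1': 0.023554804779604043, 'xyz': array([0.95324109, 0.06103682, 0.78348097]), 'orientation': array([-2.59491596,  0.00433984,  1.9307569 ])}
top {'vertical_fov': 46.909570373306465, 'cx': 277.0703300651426, 'cy': 200.70468789348135, 'k1': -0.0888057090234597, 'xyz': array([ 0.44294887, -0.06570103,  1.20531836]), 'orientation': array([-3.05446067, -0.02711772, -1.54381147])}
{'clock': 0.1, 'qpos': array([-1.28220341,  0.52195209, -0.0362979 ,  1.59994008,  0.02119791,
        1.0211122 , -0.11279571]), 'qd': array([ 0.00112117, -0.00254655, -0.00043648, -0.00176815, -0.00038222,
        0.00122437,  0.00131513]), 'joint_efforts': array([ 4.08825494e-03, -9.28487349e+01,  1.98415004e+00, -3.70528150e+01,
        1.81251724e-02,  5.41795875e-03, -5.45211151e-05]), 'position': array([0.21941071, 0.58491449, 0.24478897]), 'tool_rot': array([-1.57088136e+00,  1.02337611e-03,  1.21196979e+00]), 'force': array([-0.30818535, -0.57644714, -0.54208053]), 'moment': array([-0.05550827, -0.00518564,  0.01657595]), 'grip_width': 0.08522868855938205}
```

View pics/top0.png

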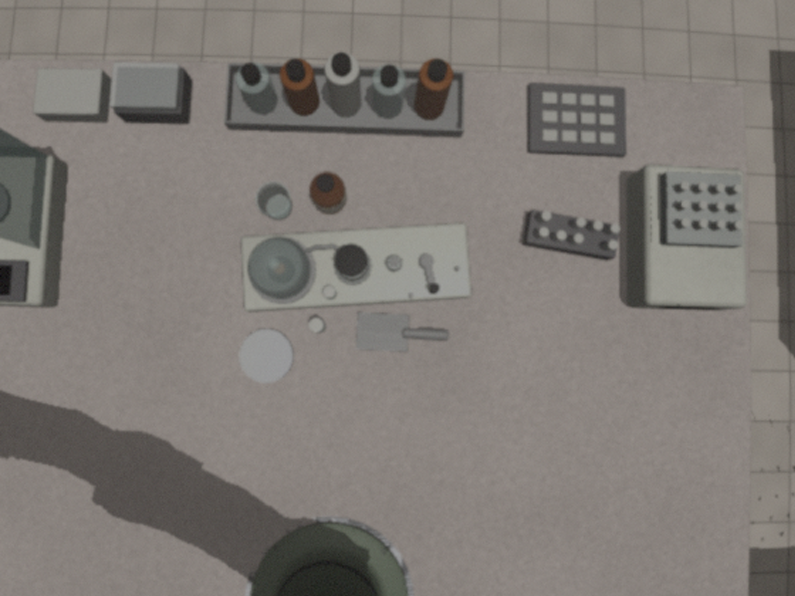

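View pics/scene0.png

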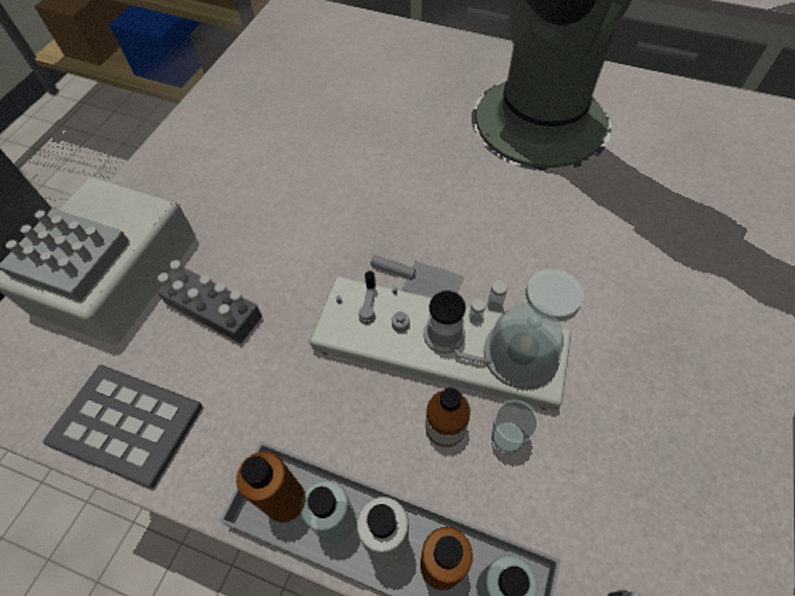

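The top view shows the plunger head at (351,261), knob (432,288), pivot (426,260) and slab corners (243,238), (464,226), (469,297), (246,309). The scene view shows the plunger head at (448,307), knob (370,278), pivot (366,313) and slab corners, all in 1.42x pixels. I'll fit the pump pose from both.

```bash
cat > fit.py <<'E'
from h import *; import pickle
from scipy.optimize import least_squares
T=pickle.load(open("top.pkl","rb"));S=pickle.load(open("scene.pkl","rb"))
k=1.42
def W(q,p): 
    c,s=np.cos(q[2]),np.sin(q[2]); p=np.array(p); return np.r_[q[0]+c*p[0]-s*p[1],q[1]+s*p[0]+c*p[1],p[2]]
def pts(q):
    a=q[3]; K=[-.05*np.cos(a),-.125-.05*np.sin(a),.087]
    return dict(pl=W(q,[0,0,.132]),knob=W(q,K),piv=W(q,[0,-.125,.06]),BL=W(q,[.065,.19,.04]),BR=W(q,[.065,-.2,.04]),FR=W(q,[-.065,-.2,.04]),FL=W(q,[-.065,.19,.04]),pin=W(q,[0,-.07,.066]))
ot=dict(pl=(351,259),knob=(433,288),piv=(426,260),BL=(243,238),BR=(464,226),FR=(469,297),FL=(246,309),pin=(395,262))
os=dict(pl=(448,305),knob=(370,275),piv=(366,314),BR=(313,344),FR=(337,279),BL=(560,402),pin=(400,319))
def res(q):
    P=pts(q); return np.concatenate([proj(f,P[n])[0]-np.array(v)/k for f,o in((T,ot),(S,os)) for n,v in o.items()])
r=least_squares(res,[.5,-.05,0,.1],loss='soft_l1')
if __name__=="__main__":
    print(r.x.round(4)); print(r.fun.reshape(-1,2).round(1).tolist())
    for n,v in pts(r.x).items(): print(n,v.round(4))
    for n,uv,z in(("vialS",(329,291),.08),("vialT",(316,324),.062),("dish",(266,356),.014),("bottlecap",(325,183),.125),("spatHandleR",(448,334),.01)): print(n,unproj(T,np.array(uv)/k,z).round(3))
E
python3 fit.py
```

```text
[ 0.5756 -0.0228  0.1019  0.1224]
[[-0.8, 0.4], [0.0, -0.5], [-0.2, -0.3], [-3.2, -1.0], [0.8, -3.8], [1.8, -1.0], [-2.3, 2.3], [-1.3, -0.4], [-0.4, -0.2], [0.2, -0.4], [-0.1, -2.3], [-3.8, -1.4], [-1.5, -3.5], [2.2, 1.3], [0.0, -1.6]]
pl [ 0.5756 -0.0228  0.132 ]
knob [ 0.5396 -0.1583  0.087 ]
piv [ 0.5883 -0.1472  0.06  ]
BL [0.621  0.1728 0.04  ]
BR [ 0.6606 -0.2152  0.04  ]
FR [ 0.5313 -0.2284  0.04  ]
FL [0.4916 0.1596 0.04  ]
pin [ 0.5827 -0.0925  0.066 ]
vialS [0.529 0.012 0.08 ]
vialT [0.475 0.033 0.062]
dish [0.419 0.121 0.014]
bottlecap [0.699 0.021 0.125]
spatHandleR [ 0.465 -0.193  0.01 ]
```

drive_tool:
  steps: [0, 14.5, -36, 0, -6, 0, 14.5, -36, 0, -6, 0, 14.5, -36, 0, -5, 0, 14.5, -36, 0, 0, 0, 14.5, -36, 0, 0]
  grip_force: 20

```text
clock: 0.52
position: [0.2921, 0.4033, 0.2451]
tool_rot: [-1.571, 0.0, 0.915]
force: [0.8, 0.1, -0.1]
grip_width: 0.0254
```

drive_tool:
  steps: [0, 14.5, -36, 0, 0, 0, 14.5, -36, 0, 0, 0, 14.5, -36, 0, 0, 0, 14.5, -36, 0, 0, 0, 14.5, -36, 0, 0]

```text
clock: 0.93
position: [0.3646, 0.2233, 0.2453]
tool_rot: [-1.571, 0.0, 0.915]
force: [1.5, -0.4, 0.7]
grip_width: -0.0002
```

drive_tool:
  steps: [0, 14.5, -36, 0, 0, 0, 14.5, -36, 0, 0, 0, 14.5, -36, 0, 0, 0, 14.5, -36, 0, 0, 0, 14.5, -36, 0, 0]

```text
clock: 1.35
position: [0.4372, 0.0433, 0.2454]
tool_rot: [-1.571, -0.0, 0.915]
force: [1.6, 0.5, -0.1]
grip_width: -0.0002
```

Tracking is exact. I'll finish the approach and descend partway.

drive_tool:
  steps: [0, 14.5, -36, 0, 0, 0, 14.5, -36, 0, 0, 0, 14.5, -36, 0, 0, 0, 14.5, -36, 0, 0, 0, 14, -33, 0, 0]

```text
clock: 1.77
position: [0.5092, -0.1342, 0.2452]
tool_rot: [-1.571, 0.0, 0.915]
force: [0.5, 1.8, -0.0]
grip_width: -0.0002
```

drive_tool:
  steps: [0, 0, 0, -40, 0, 0, 0, 0, -40, 0, 0, 0, 0, -20, 0, 0, 0, 0, 0, 0, 0, 0, 0, 0, 0]

```text
clock: 2.18
position: [0.5086, -0.1319, 0.1451]
tool_rot: [-1.569, 0.001, 0.915]
force: [-1.0, 0.3, 0.5]
grip_width: 0.0003
```

```bash
cat > look.py <<'E'
import sys; from h import *; from fit import r,pts; from workcell import monitor,grab_frame
n,tag=sys.argv[1:3]; f=grab_frame(n); s=1.42; crop=None
if n!="wrist": crop=[160,140,430,330] if n=="scene" else [150,110,350,260]; s=2.9
save(f,f"pics/{tag}.png",s,crop); o=monitor.observe()
print(o["clock"],o["position"],o["force"])
for k,v in pts(r.x).items(): print(k,((proj(f,v)[0]-(crop[:2] if crop else 0))*s).round())
E
python3 look.py wrist w1; python3 look.py scene s1
```

```text
2.2333 [ 0.50936632 -0.13199939  0.14623258] [0.19753174 0.45397056 0.18390014]
pl [789. 333.]
knob [392. 414.]
piv [469. 442.]
BL [1004.  111.]
BR [441. 564.]
FR [283. 428.]
FL [ 885. -114.]
pin [558. 379.]
2.2833 [ 0.50975756 -0.13199042  0.14681239] [0.62125592 0.25206744 0.61277666]
pl [450. 216.]
knob [292. 155.]
piv [283. 229.]
BL [686. 419.]
BR [164. 292.]
FR [220. 154.]
FL [704. 261.]
pin [353. 241.]
```

View pics/w1.png

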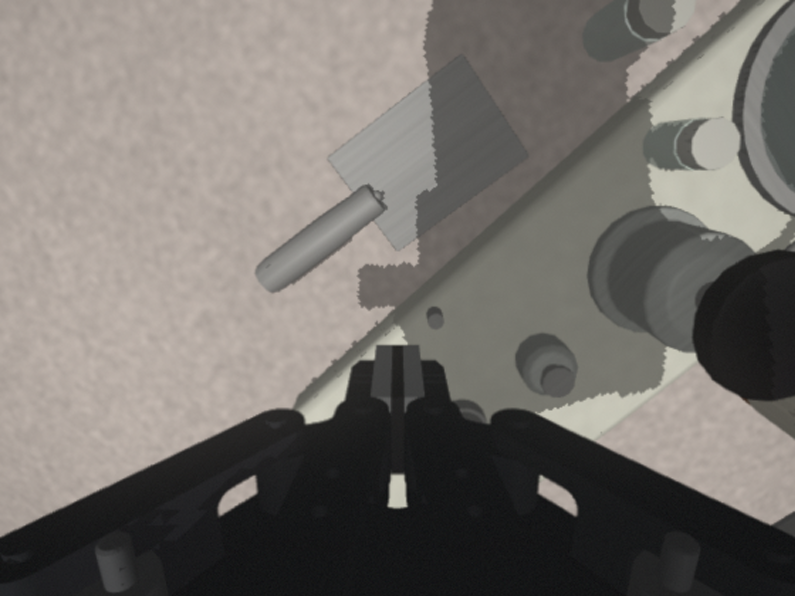

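View pics/s1.png

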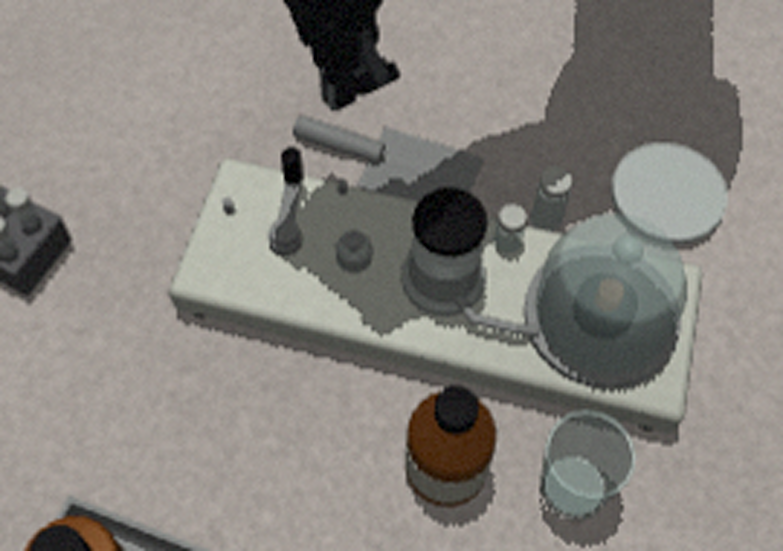

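The wrist and scene views agree with the fit: plunger and pin fall within about 10 px of prediction, and nothing stands in the approach. Next I descend and push the knob along its arc.

drive_tool:
  steps: [0, 0, 0, -30, 0, 0, 0, 0, -31, 0, 0, 0, 0, 0, 0, 0, 8, -6, 0, 0, 0, 7, -5.5, 0, 0]

```text
clock: 2.7
position: [0.5256, -0.1439, 0.0865]
tool_rot: [-1.573, -0.001, 0.916]
force: [0.3, -0.4, -0.2]
grip_width: 0.0
```

drive_tool:
  steps: [0, 3.1, -7.6, 0, 0, 0, 3.1, -7.6, 0, 0, 0, 5.8, -6.5, 0, 0, 0, 5.8, -6.6, 0, 0, 0, 6.5, -3.7, 0, 0]

```text
clock: 3.12
position: [0.5488, -0.1768, 0.0847]
tool_rot: [-1.571, 0.0, 0.914]
force: [-2.9, 0.2, 0.7]
grip_width: 0.0002
```

```bash
python3 look.py scene s2
```

```text
3.1667 [ 0.55007617 -0.17695107  0.08462896] [ 0.03744359 -0.61552882 -0.00584166]
pl [450. 216.]
knob [292. 155.]
piv [283. 229.]
BL [686. 419.]
BR [164. 292.]
FR [220. 154.]
FL [704. 261.]
pin [353. 241.]
```

View pics/s2.png

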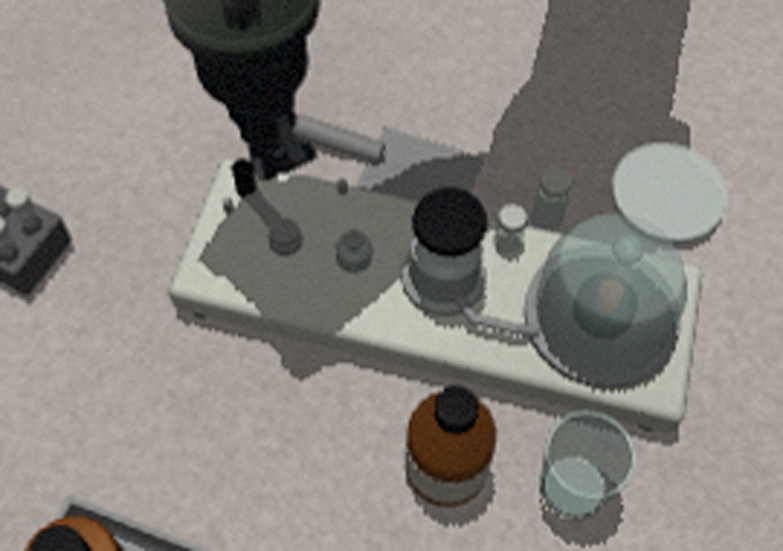

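The lever has followed to roughly 0.8–0.9 rad, with the knob at (243,175). I'll keep pushing to the stop.

drive_tool:
  steps: [0, 6.4, -3.7, 0, 0, 0, 7.3, -1.6, 0, 0, 0, 7.3, -1.6, 0, 0, 0, 3, 0, 0, 0, 0, 0, 0, 0, 0]

```text
clock: 3.58
position: [0.5723, -0.1816, 0.0839]
tool_rot: [-1.569, 0.0, 0.916]
force: [-4.4, 1.4, 2.4]
grip_width: -0.0
```

```bash
python3 look.py scene s3|head -1
```

```text
3.6333 [ 0.57236141 -0.18162391  0.0839666 ] [-4.81151642  2.59660255  1.90570429]
```

View pics/s3.png

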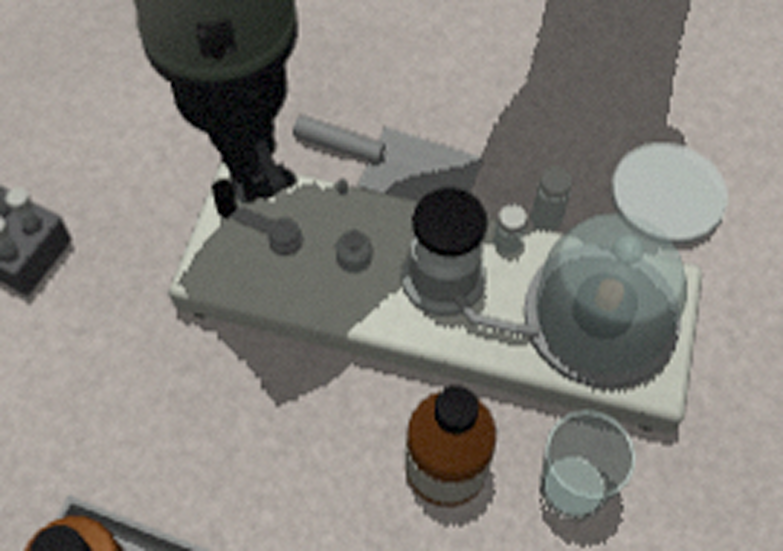

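Run:
```python
from fit import *
for a in (1.1,1.2,1.3,1.4):
    q=r.x.copy();q[3]=a; print(a,pts(q)["knob"].round(4),((proj(S,pts(q)["knob"])[0]-[160,140])*2.9).round())
```

```text
1.1 [ 0.5703 -0.1938  0.087 ] [233. 173.]
1.2 [ 0.575  -0.1954  0.087 ] [228. 177.]
1.3 [ 0.5799 -0.1965  0.087 ] [224. 182.]
1.4 [ 0.5849 -0.1971  0.087 ] [221. 187.]
```

The knob top is near (223,186), so about 1.35 rad. I'll push a bit more and check whether the force rises against the stop.

drive_tool:
  steps: [0, 2, 0, 0, 0, 0, 2, 0, 0, 0, 0, 2, 0, 0, 0, 0, 0, 0, 0, 0, 0, 0, 0, 0, 0]

```text
clock: 4.05
position: [0.5771, -0.1798, 0.0835]
tool_rot: [-1.565, 0.0, 0.917]
force: [-12.2, 10.6, 4.8]
grip_width: -0.0
```

Force rose to 16 N with the tool sliding, so the lever is at its stop. Retreat, rise, and go over the plunger.

drive_tool:
  steps: [0, -10, 5, 0, 0, 0, -10, 5, 0, 0, 0, 0, 0, 39, 0, 0, 0, 0, 39, 0, 0, 0, 0, 38, 0]

```text
clock: 4.47
position: [0.5586, -0.1719, 0.2019]
tool_rot: [-1.571, 0.0, 0.916]
force: [0.7, -0.5, 0.3]
grip_width: 0.0003
```

drive_tool:
  steps: [0, 4.2, 38, 0, 0, 0, 4.3, 38, 0, 0, 0, 4.3, 38, 0, 0, 0, 4.3, 37.6, 0, 0, 0, 0, 0, 0, 0]

```text
clock: 4.88
position: [0.5768, -0.0117, 0.2002]
tool_rot: [-1.569, -0.003, 0.924]
force: [0.2, 1.1, -0.3]
grip_width: 0.0
```

```bash
python3 look.py scene s4|head -1
```

```text
4.9333 [ 0.57639165 -0.01569235  0.20029964] [-0.04473528 -0.6126971   0.03766251]
```

View pics/s4.png

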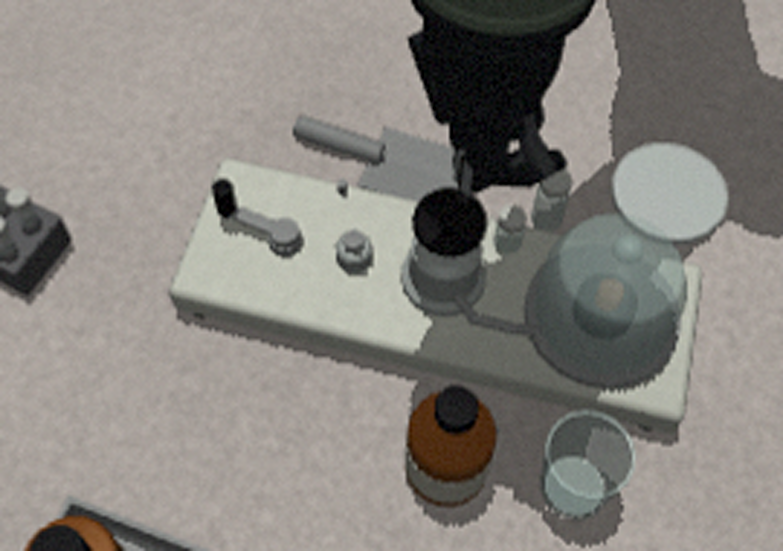

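The knob top at (222,187) matches 1.40 rad, so the vent is closed and staying put. First press:

drive_tool:
  steps: [0, 0, 0, -40, 0, 0, 0, 0, 0, 0, 0, 0, 0, -14, 0, 0, 0, 0, -13, 0, 0, 0, 0, -13, 0]

```text
clock: 5.35
position: [0.576, -0.0213, 0.1214]
tool_rot: [-1.571, -0.001, 0.914]
force: [-11.3, 2.2, 93.9]
grip_width: -0.0002
```

drive_tool:
  steps: [0, 0, 0, 0, 0, 0, 0, 0, 0, 0, 0, 0, 0, 0, 0, 0, 0, 0, 0, 0, 0, 0, 0, 0, 0]

```text
clock: 5.77
position: [0.576, -0.0213, 0.1221]
tool_rot: [-1.571, -0.001, 0.914]
force: [-3.6, 0.0, 12.7]
grip_width: 0.0003
```

Peak was 94 N at contact with the bottom, which is too fast. I'll use slower strokes with a gentle end.

drive_tool:
  steps: [0, 0, 0, -0.5, 0, 0, 0, 0, -0.5, 0, 0, 0, 0, 15, 0, 0, 0, 0, 13, 0, 0, 0, 0, 0, 0]

```text
clock: 6.18
position: [0.5769, -0.0215, 0.1507]
tool_rot: [-1.573, -0.002, 0.914]
force: [0.3, -1.1, 0.4]
grip_width: -0.0
```

drive_tool:
  steps: [0, 0, 0, -8, 0, 0, 0, 0, -8, 0, 0, 0, 0, -7, 0, 0, 0, 0, -3, 0, 0, 0, 0, -2, 0]

```text
clock: 6.6
position: [0.5774, -0.0214, 0.1215]
tool_rot: [-1.574, -0.003, 0.914]
force: [-14.7, 2.0, 77.9]
grip_width: -0.0003
```

drive_tool:
  steps: [0, 0, 0, 0, 0, 0, 0, 0, 0, 0, 0, 0, 0, 15, 0, 0, 0, 0, 13, 0, 0, 0, 0, 0, 0]

```text
clock: 7.02
position: [0.5766, -0.0213, 0.1495]
tool_rot: [-1.573, -0.002, 0.914]
force: [1.4, -0.1, 0.2]
grip_width: 0.0001
```

```bash
python3 look.py scene s5|head -1
```

```text
7.0667 [ 0.5759637  -0.02105118  0.14818133] [ 0.17856563  0.38977665 -1.09051809]
```

View pics/s5.png

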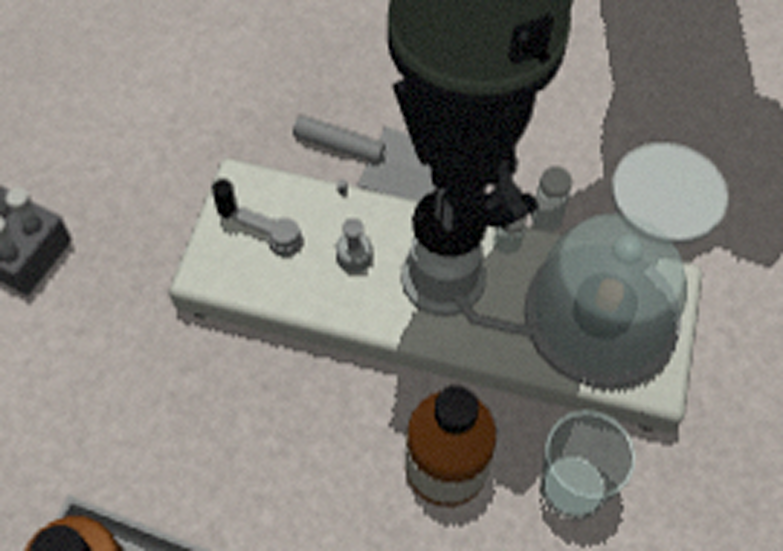

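Pumping works: the pin head has risen to (353,229). Four more strokes, slightly less overpress.

drive_tool:
  steps: [0, 0, 0, -8, 0, 0, 0, 0, -8, 0, 0, 0, 0, -7, 0, 0, 0, 0, -3, 0, 0, 0, 0, -1.5, 0]

```text
clock: 7.48
position: [0.5764, -0.021, 0.1215]
tool_rot: [-1.572, -0.002, 0.914]
force: [-18.9, 2.4, 78.6]
grip_width: -0.0
```

drive_tool:
  steps: [0, 0, 0, 0, 0, 0, 0, 0, 0, 0, 0, 0, 0, 14, 0, 0, 0, 0, 13.5, 0, 0, 0, 0, 0, 0]

```text
clock: 7.9
position: [0.5762, -0.021, 0.1486]
tool_rot: [-1.572, -0.001, 0.915]
force: [0.8, 0.3, 0.3]
grip_width: 0.0
```

drive_tool:
  steps: [0, 0, 0, -8, 0, 0, 0, 0, -8, 0, 0, 0, 0, -7, 0, 0, 0, 0, -3, 0, 0, 0, 0, -1.5, 0]

```text
clock: 8.32
position: [0.5766, -0.0209, 0.1215]
tool_rot: [-1.572, -0.002, 0.915]
force: [-17.8, 3.0, 83.9]
grip_width: -0.0
```

drive_tool:
  steps: [0, 0, 0, 0, 0, 0, 0, 0, 0, 0, 0, 0, 0, 14, 0, 0, 0, 0, 13.5, 0, 0, 0, 0, 0, 0]

```text
clock: 8.73
position: [0.5761, -0.0209, 0.1483]
tool_rot: [-1.572, -0.001, 0.915]
force: [0.5, -0.0, 0.4]
grip_width: -0.0001
```

drive_tool:
  steps: [0, 0, 0, -8, 0, 0, 0, 0, -8, 0, 0, 0, 0, -7, 0, 0, 0, 0, -3, 0, 0, 0, 0, -1.5, 0]

```text
clock: 9.15
position: [0.5765, -0.0208, 0.1214]
tool_rot: [-1.572, -0.002, 0.915]
force: [-19.5, 2.1, 90.3]
grip_width: 0.0004
```

drive_tool:
  steps: [0, 0, 0, 0, 0, 0, 0, 0, 0, 0, 0, 0, 0, 14, 0, 0, 0, 0, 13.5, 0, 0, 0, 0, 0, 0]

```text
clock: 9.57
position: [0.576, -0.0208, 0.148]
tool_rot: [-1.572, -0.001, 0.915]
force: [-0.0, -1.2, 0.1]
grip_width: 0.0002
```

drive_tool:
  steps: [0, 0, 0, -8, 0, 0, 0, 0, -8, 0, 0, 0, 0, -7, 0, 0, 0, 0, -3, 0, 0, 0, 0, -1.5, 0]

```text
clock: 9.98
position: [0.5764, -0.0208, 0.1214]
tool_rot: [-1.572, -0.002, 0.915]
force: [-21.1, 2.8, 94.6]
grip_width: 0.0003
```

drive_tool:
  steps: [0, 0, 0, 0, 0, 0, 0, 0, 0, 0, 0, 0, 0, 14, 0, 0, 0, 0, 13.5, 0, 0, 0, 0, 0, 0]

```text
clock: 10.4
position: [0.5759, -0.0208, 0.1478]
tool_rot: [-1.572, -0.001, 0.915]
force: [0.1, -0.4, 0.5]
grip_width: 0.0001
```

```bash
python3 look.py scene s6|head -1
python3 - <<'E'
from fit import *
for z in (.064,.072,.08,.088,.096,.104): print(z,((proj(S,W(r.x,[0,-.07,z]))[0]-[160,140])*2.9).round())
E
```

```text
10.45 [ 0.5752466  -0.02068639  0.14653622] [-0.2740292   0.42012582 -0.67682204]
0.064 [353. 242.]
0.072 [353. 237.]
0.08 [353. 232.]
0.088 [352. 226.]
0.096 [352. 221.]
0.104 [352. 215.]
```

View pics/s6.png

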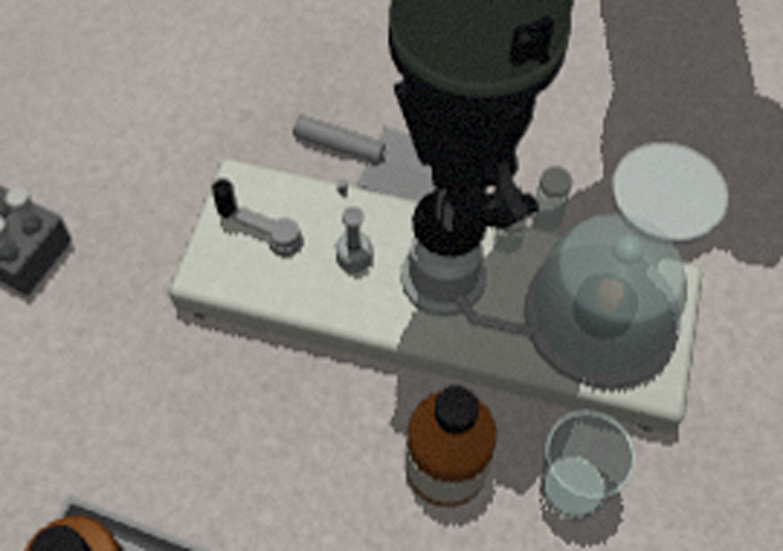

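The pin head is now at (352,215), which matches 104 mm, so it looks fully out. Extra strokes are harmless, so I'll add three more for margin, set slightly higher because the bottom force is creeping up, then retreat.

drive_tool:
  steps: [0, 0, 0, -7.3, 0, 0, 0, 0, -8, 0, 0, 0, 0, -7, 0, 0, 0, 0, -3, 0, 0, 0, 0, -1.5, 0]

```text
clock: 10.87
position: [0.5756, -0.0206, 0.1215]
tool_rot: [-1.57, -0.001, 0.915]
force: [-22.1, 3.4, 87.6]
grip_width: -0.0
```

drive_tool:
  steps: [0, 0, 0, 0, 0, 0, 0, 0, 0, 0, 0, 0, 0, 14, 0, 0, 0, 0, 14, 0, 0, 0, 0, 0, 0]

```text
clock: 11.28
position: [0.5757, -0.0208, 0.1488]
tool_rot: [-1.571, -0.0, 0.915]
force: [0.9, -0.1, 0.3]
grip_width: 0.0002
```

drive_tool:
  steps: [0, 0, 0, -8, 0, 0, 0, 0, -8, 0, 0, 0, 0, -7, 0, 0, 0, 0, -3, 0, 0, 0, 0, -1.5, 0]

```text
clock: 11.7
position: [0.576, -0.0207, 0.1215]
tool_rot: [-1.571, -0.001, 0.915]
force: [-16.8, 3.0, 79.2]
grip_width: 0.0005
```

drive_tool:
  steps: [0, 0, 0, 0, 0, 0, 0, 0, 0, 0, 0, 0, 0, 14, 0, 0, 0, 0, 14, 0, 0, 0, 0, 0, 0]

```text
clock: 12.12
position: [0.5757, -0.0207, 0.149]
tool_rot: [-1.571, -0.0, 0.915]
force: [0.6, -0.2, -0.5]
grip_width: -0.0001
```

drive_tool:
  steps: [0, 0, 0, -8, 0, 0, 0, 0, -8, 0, 0, 0, 0, -7, 0, 0, 0, 0, -3, 0, 0, 0, 0, -2, 0]

```text
clock: 12.53
position: [0.576, -0.0207, 0.1214]
tool_rot: [-1.571, -0.001, 0.915]
force: [-20.3, 3.8, 92.0]
grip_width: 0.0002
```

drive_tool:
  steps: [0, 0, 0, 0, 0, 0, 0, 0, 0, 0, 0, 0, 0, 14, 0, 0, 0, 0, 14, 0, 0, 0, 0, 30, 0]

```text
clock: 12.95
position: [0.5734, -0.0204, 0.1751]
tool_rot: [-1.566, 0.004, 0.916]
force: [0.3, 0.1, -0.3]
grip_width: -0.0001
```

drive_tool:
  steps: [0, 0, 0, 40, 0, 0, -20, 0, 20, 0, 0, -30, 0, 0, 0, 0, -30, 0, 0, 0, 0, 0, 0, 0, 0]

```text
clock: 13.37
position: [0.4903, -0.0208, 0.2369]
tool_rot: [-1.567, 0.003, 0.915]
force: [1.3, -0.2, 1.0]
grip_width: 0.0002
```

Run:
```python
from h import *; from workcell import monitor,grab_frame
f=grab_frame("scene"); g=grab_frame("top")
def c(f,b,s):
    im=f["frame"][b[1]:b[3],b[0]:b[2]][...,::-1]; return cv2.resize(im,None,fx=s,fy=s,interpolation=cv2.INTER_CUBIC)
a=c(f,[160,140,430,330],2.9); b=c(f,[220,180,340,260],5)
cv2.imwrite("pics/s7.png",a); cv2.imwrite("pics/s8.png",b)
o=monitor.observe(); print(o["clock"],o["position"],o["force"])
```

```text
13.4667 [ 0.49439999 -0.02034195  0.23743669] [ 0.19617715  0.18209184 -0.62216327]
```

View pics/s7.png

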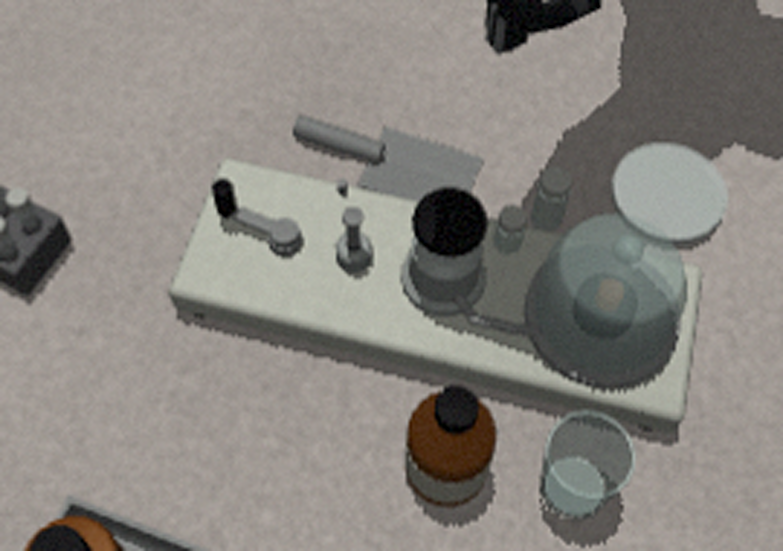

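View pics/s8.png

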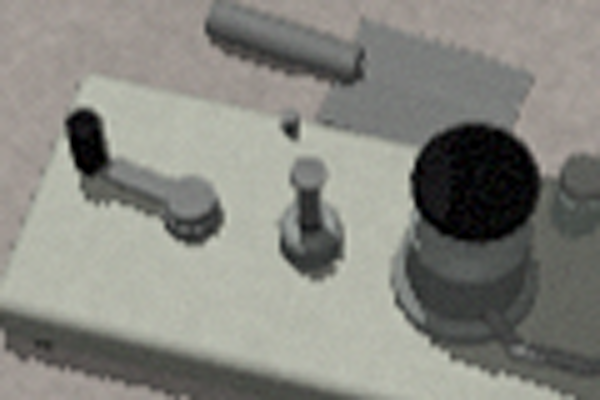

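After three extra strokes the pin head has not moved (352,215), and a dark band shows above the collar. The knob is at its closed spot, the plunger is up, and the bystanders stand where they were.

```bash
python3 -c "
from workcell import workorder; print(workorder.job_done())"
```

```text
the job is handed in; nothing more can be done
None
```

The job is handed in, at about 13.5 s on the robot's clock. With the fingers shut, I pushed the vent knob round until the force rose to about 16 N against its stop. I then pressed the plunger nine times: six until the pin looked fully out, plus three extra for margin. Then I moved clear.

Last checks in the scene camera:
- **Vent:** the knob sits where I predicted it for about 1.4 rad, so the vent reads as closed.
- **Pin:** its head is at the predicted 104 mm height, and it did not move over the three extra strokes. A dark band shows at its foot.
- **Plunger:** it is back up.
- **Bystanders:** those in the view (vials, bottle, beaker, dish, spatula and the visible edge of the tube rack) stand where they did at the start. I judged this by eye rather than measuring it.
- **Robot:** it is clear of everything, and the force reading is about zero.

**Forces:** the first press ended at about 94 N at the plunger's bottom. Slowing the strokes only partly helped, as later ones read 78 to 95 N. That is under the 120 N wrist limit in every reading, but I only read force at the end of each move, so I could not see the peaks in between.

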